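# Seat a sprung access cover, line up its quarter-turn fastener and hold it shut

### The arm

A 6-joint arm with a two-finger parallel gripper is mounted at the origin on a cart in front of the work surface, level with it; the furniture and walls round the work are solid. World frame = base frame: x ahead of the robot, y to its left, z up, the work surface at z = 0. Lengths are in m, angles in rad, forces in N, time in s.
With the tool pointing down it reaches from about 0.35 to 0.8 m from the base axis. Payload 7.3 kg.
Tool frame: the origin (TCP) lies midway between the tips of the shut fingers; the grasp point (between the pads) lies 19 mm behind it; x points along the fingers, y is the direction in which the jaws open and shut, and the axes are right-handed (so a half turn about x gives the same grasp; the last joint's range is limited). The gripper opens to 85 mm and grips with 20 to 120 N. Pads are 22 mm wide; open, the fingers measure 114 mm over their backs; the gripper's body (76 mm by 85 mm) begins 54 mm behind the grasp point. The pads swing forward as they close: fully open they stand 13 mm farther back than shut.
Start: joints at [1.15, 0.342, 1.524, -0, 1.275, -0.146], TCP at [0.142, 0.505, 0.231] pointing down, gripper open.
Joint ranges: [-2.53, 2.53], [-0.77, 2.02], [0.04, 2.7], [-1, 4.14], [0.28, 2.66], [-3.11, 3.11]. Speed limits (rad/s): [2.57, 2.57, 3.14, 3.14, 3.14, 3.14].

### API

Orientations are given as a rotation vector (axis times angle).
In Python, from cell import arm gives the robot as it stands.
- The arm moves only by the shell command python3 -m pendant 'ROWS'. ROWS is JSON, a list that holds one entry, the list of rows, each a list of 7 numbers: the shift along the tool's x, y, z each as a share of 0.025 m, from -1 to 1, then the turn, a rotation vector about the tool's x, y, z each as a share of 0.08 rad, from -1 to 1, then the closure, from -1 (fully open) to 1 (shut). In form: [[[tx, ty, tz, wx, wy, wz, gripper], ...]]. A call has 1 to 5 rows; each row shifts and turns the commanded pose from where the row before left it, along the tool's axes as they then stand; what a row does not reach is not made up. A row lasts 1/10 s, in which the tool goes at most 50 mm and 8.59 degrees, less where a joint would pass 70% of its speed; a pose out of reach is approached as far as the arm can. A call with a number of a shift or a turn outside -1 to 1 is refused whole. A call with a gripper value outside its range is refused whole. The fingers move at their own pace and stop on an object; the grip force is fixed at half the most. Time passes only in rows, so rows that do not move let the fingers close. It gives the time, the measured TCP pose, the force and the opening at its end, in the units of the state.
- arm.sense(): the state, without advancing time (a new reading comes with each control period).
- arm.grab_frame(name): name is "side" or "top"; returns (picture, depth): 400x640x3 uint8, red, green, blue; 400x640 float32, m along the optical axis (not along the pixel's ray), 0 where there is no reading.
- arm.get_calibration(name): a dict with "camera_matrix" (3x3 intrinsics, pixels), "rvec" (rotation vector, rad) and "tvec" (3), from world to camera coordinates, as OpenCV has them. Camera axes: x right, y down, z forward; pixel columns grow to the right and rows downward; lengths in m; the calibration is good to about 2 mm. A picture is of the moment at which its call begins. get_calibration takes no time and is no camera call.
- arm.close_job(): hands the job in, once; it reports no verdict.
Trained networks look in the newest picture that a camera, given by its name, has taken for a name from the list of things; names that differ only in an ending like _2 or _b are one class to them, and where a whole thing is asked for, a point or a joint stands for the part that bears it (a point fixed in the world has none). Each returns a list of dicts, best first, with "p" (0 to 1); they miss things now and then, are a little off and sometimes report something else, mostly with a low value. They report only what shows in the picture. A call takes as long as a camera call.
- arm.masks_of(camera, query): "mask" (400x640 bool, what is visible of it).
- arm.spot_point(camera, query): "position" ([x, y, z] in m, in world coordinates, good to about 4 mm: a listed point, or the origin of a listed thing).
The state is a dict: "t": time; "q": joint angles; "joint_velocities": joint speeds; "tau": joint torques, N m; "position": TCP position; "tool_rot": TCP orientation; "ft_force": force on the tool from outside, world axes, zero at the start; "ft_torque": the same for the moment, N m; "opening": finger opening in m.
Only numpy, scipy, OpenCV 4.12 (cv2) and the standard library are available. Lean on these libraries where they do the work, as an engineer would, in place of code of your own. Each camera call takes 0.05 s, during which the arm holds its last target.

### The job

Fit the loose cover, wing fastener on top, into the framed opening of the housing so that it rests on the spring pins inside the rim; only then turn the wing until it lines up with the index marks on the cover, so that the tongue below it can enter the slot. Then press the cover down until it is flush with the rim, and finish while still holding it firmly pressed against the frame, with about 15 N (it springs up if let go). Do not use brute force, and leave the parts standing nearby where they are.

Things in the scene. Friction and masses are not known exactly. Their poses are not given: they have to be found in the camera images.
- housing: Grey cast housing bolted to the worktop, foot 110 x 136 mm, body 90 x 120 mm; origin on the worktop under its centre, z up. On top an aluminium frame: rim 8 mm wide and 14 mm high (its top 74 mm above the worktop) round an open recess 74 mm along x by 104 mm along y.
- seat_mid (a point): Centre of the recess floor (60 mm above the worktop), axes as the housing's. Round it a steel key plate 5 mm high (50 x 44 mm) with a slot 36 mm along x (the recess's short way) and 14 mm wide. Four spring pins at x +-20, y +-36 mm stand 13 mm above the floor; together they push up 4 N at rest, 8 N when pressed in 5 mm.
- cover: Loose aluminium cover, 70 mm (its x) by 100 mm (its y), 14 mm thick with its hollow underside, 0.2 to 0.3 kg with its fastener; origin at the centre of its underside, z up. Two short dark index marks on its top lie along its x. It lies on the worktop wing up at first, and fits the recess with 2 mm play a side, either way round.
- cover_mid (a point): Centre of the cover, half-way up its 14 mm; axes as the cover's. On the pins it is 12 mm above seat_mid (cover 5 mm proud). Unaligned, the tongue meets the key plate 4 mm short of home. Fully home it is 7 mm above seat_mid: the cover touches the recess floor, its top flush with the rim, and the pins push it up with 8 N.
- wing_mid (a point): Middle of the fastener's upright steel wing, a bar 42 mm long (its x), 10 mm thick (its y), 28 mm high, at the cover's centre, 31 mm above the cover's underside, on the turning axis (z up). It stands on a disc 34 mm wide whose top is 14 mm below this point. The tongue under the cover (30 x 8 mm) is parallel to the wing.
- wing (a joint): Fastener angle on the cover, rad: 0 = wing and tongue along the cover's x, in line with the index marks (and the slot, once in the recess). Grows counter-clockwise from above; starts at 1.0 to 1.4, so turn it clockwise. No stop at 0. 0.06 N m of friction holds it, so the cover can be carried and turned by its wing. The tongue enters within about 0.1 rad.
- tube_end (a point): Front end of a fixed round tube (40 mm thick) of the workstation that points at the robot between the two places where the housing and cover may stand; it runs from here to the back (+x), its top up to 150 mm above the worktop. Keep clear of it: pass in front of it or above it.
- bearing: Sealed steel ball bearing lying flat, 52 mm across and 15 mm high, a bystander; origin at the centre of its underside.
- sleeve: Upright plain steel sleeve, 43 mm across and 42 mm high, a bystander; origin at the centre of its underside.
- valve: Small die-cast valve block, 40 x 72 x 44 mm, a bystander; origin at the centre of its underside.

How it is judged:
By the outcome, as a careful person would: the job done as asked, in the order asked, and still so for the second after the job is handed in, while the arm keeps its last pose, push and grip.
It also fails if it takes over 58 s, if anything falls off the work surface, if the arm or the gripper's body presses on something with over 40 N, if the wrist force passes 120 N, or if a joint passes its speed limit or range.

## Working session

There is one attempt and no reset: what is moved stays moved. The work goes in short steps, Python scripts to look and compute and a shell command to move; the robot and the scene stay as the last step left them, time stands still between calls to the robot, and variables do not carry over. Pictures are saved under pics/ and viewed, and the job is handed in when it is done.

```bash
ls; mkdir -p pics
cat > h.py <<'E'
import numpy as np, cv2
from cell import arm
from scipy.spatial.transform import Rotation as R
def cal(n):
    c=arm.get_calibration(n); return np.array(c["camera_matrix"]),R.from_rotvec(np.ravel(c["rvec"])).as_matrix(),np.ravel(c["tvec"])
def px2w(n,u,v,d):
    K,Rm,t=cal(n); p=np.linalg.inv(K)@np.array([u,v,1.0])*d
    return Rm.T@(p-t)
def w2px(n,P):
    K,Rm,t=cal(n); p=K@(Rm@np.array(P)+t); return p[:2]/p[2]
def cloud(n,depth):
    K,Rm,t=cal(n); v,u=np.mgrid[0:400,0:640]
    p=np.stack([(u-K[0,2])/K[0,0]*depth,(v-K[1,2])/K[1,1]*depth,depth],-1)
    return (p-t)@Rm
def save(n,name):
    im,d=arm.grab_frame(n); cv2.imwrite(f"pics/{name}.png",im[...,::-1]); return im,d
E
python3 - <<'E'
from h import *
s=arm.sense(); print({k:np.round(v,4) for k,v in s.items()})
for n in("side","top"):
    im,d=save(n,n+"0"); np.save(f"{n}0.npy",d)
    K,Rm,t=cal(n); print(n,(-Rm.T@t).round(3),Rm[2].round(3),K[0,0])
    for q in ["housing","cover","wing_mid","seat_mid","cover_mid","tube_end","bearing","sleeve","valve"]:
        print(n,q,[(np.round(r["position"],4).tolist(),round(r["p"],2)) for r in arm.spot_point(n,q)[:3]])
E
```

```text
pics
{'t': np.float64(0.0), 'q': array([ 1.15  ,  0.3427,  1.525 ,  0.    ,  1.2754, -0.146 ]), 'joint_velocities': array([-0.0006,  0.0005, -0.0001, -0.001 , -0.0002,  0.0005]), 'tau': array([ 9.00000e-04, -4.33684e+01, -2.46012e+01, -1.00000e-04,
        7.80000e-03, -0.00000e+00]), 'position': array([0.1423, 0.5049, 0.2306]), 'tool_rot': array([ 0.2145,  1.5605, -0.2169]), 'ft_force': array([-0.5438, -0.2432,  0.1329]), 'ft_torque': array([ 0.0204, -0.0193,  0.0022]), 'opening': np.float64(0.0855)}
side [0.421 0.839 0.712] [ 0.102 -0.847 -0.521] 402.5660094076561
side housing [([0.4916, -0.2396, 0.0019], 0.72)]
side cover [([0.4978, 0.0209, 0.0041], 0.85)]
side wing_mid [([0.4993, 0.0175, 0.0294], 0.71)]
side seat_mid [([0.4856, -0.2437, 0.0606], 0.7)]
side cover_mid [([0.4954, 0.0158, 0.0088], 0.74)]
side tube_end [([0.5234, -0.1355, 0.1235], 0.56)]
side bearing [([0.5004, 0.261, -0.0007], 0.51)]
side sleeve [([0.579, 0.2081, 0.0003], 0.83), ([0.4962, 0.0201, 0.0008], 0.3)]
side valve [([0.4606, -0.4905, 0.0029], 0.52)]
top [ 0.375 -0.125  1.177] [ 0.149  0.024 -0.989] 421.91271318731384
top housing [([0.4851, -0.2459, 0.0009], 0.77)]
top cover [([0.4988, 0.0189, -0.0018], 0.91)]
top wing_mid [([0.4979, 0.0157, 0.0302], 0.58)]
top seat_mid [([0.4909, -0.2436, 0.058], 0.97)]
top cover_mid [([0.5012, 0.0171, 0.0086], 0.6)]
top tube_end [([0.4649, -0.4909, -0.0003], 0.15)]
top bearing [([0.4975, 0.2622, 0.0036], 0.66)]
top sleeve [([0.5765, 0.212, -0.0006], 0.62)]
top valve [([0.4897, -0.2464, 0.0598], 0.72), ([0.4657, -0.4894, 0.001], 0.58), ([0.4975, 0.0183, 0.0308], 0.27)]
```

View pics/side0.png

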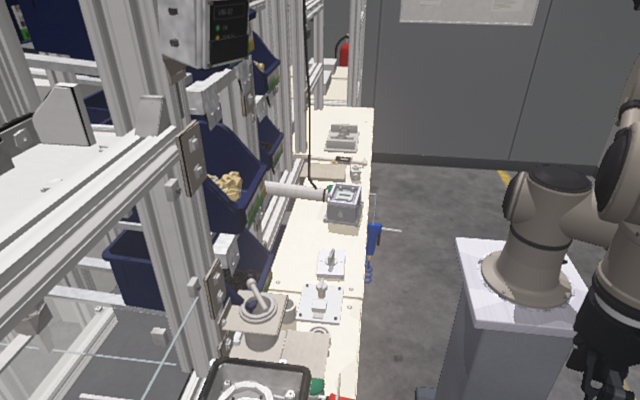

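View pics/top0.png

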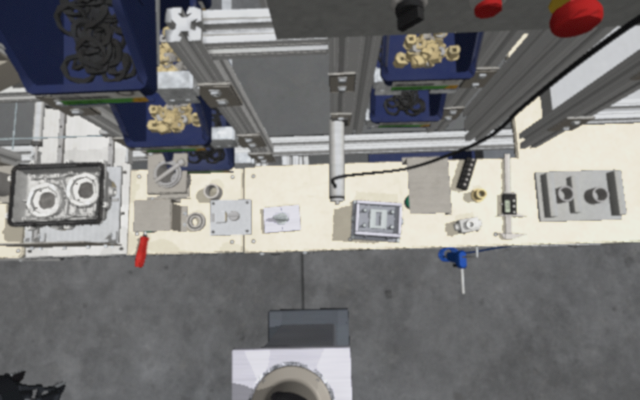

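The side view shows the housing at (344,203), the cover at (331,263) and the tube ending near (325,192). The top view shows the cover at (282,219), the housing at (376,220) and the tube end at (337,198). Next I'll measure yaw and centres using depth.

```bash
cat > fit.py <<'E'
from h import *
im={n:cv2.imread(f"pics/{n}0.png") for n in("side","top")}
def rect(P):
    r=cv2.minAreaRect((P*1000).astype(np.float32)); return np.round(r[0],1),np.round(r[1],1),round(r[2],1)
for n in("side","top"):
    C=cloud(n,np.load(n+"0.npy")); X,Y,Z=C[...,0],C[...,1],C[...,2]
    ok=np.load(n+"0.npy")>0
    def sel(x0,x1,y0,y1,z0,z1): return C[ok&(X>x0)&(X<x1)&(Y>y0)&(Y<y1)&(Z>z0)&(Z<z1)]
    a=sel(.42,.58,-.08,.08,-.01,.01);print(n,"table z",np.median(a[:,2]) if len(a) else None)
    a=sel(.42,.58,-.05,.085,.008,.022);print("cover",len(a),np.median(a[:,2]),rect(a[:,:2]))
    a=sel(.42,.58,-.05,.085,.024,.06);print("wing",len(a),a[:,2].max(),a[:,:2].mean(0),rect(a[:,:2]))
    a=sel(.40,.60,-.34,-.15,.068,.080);print("rim",len(a),np.median(a[:,2]),rect(a[:,:2]))
    a=sel(.40,.9,-.25,-.05,.09,.18);print("tube",len(a),a.min(0),a.max(0)); f=a[a[:,0]<.6]; print(f[:,1].mean(),f.min(0),f.max(0))
for n,(u,v) in {"side":(335,230),"top":(330,220)}.items():
    w,h=(60,60) if n=="side" else (80,40)
    c=cv2.resize(im[n][v-h:v+h,u-w:u+w],None,fx=5,fy=5,interpolation=cv2.INTER_CUBIC);cv2.imwrite(f"pics/{n}0c.png",c[:600,:800])
E
python3 fit.py
```

```text
side table z -0.0008320889151446256
cover 612 0.01320016100579645 (array([499.2,  20.5]), array([ 69.5, 106.4]), 3.1)
wing 69 0.04684492103014885 [0.49882915 0.02679103] (array([499.4,  23.6]), array([37.9,  9.6]), 82.2)
rim 322 0.07281913535483567 (array([ 521.9, -259.2]), array([158. , 164.7]), 84.6)
tube 1005 [ 0.52053946 -0.24991899  0.09630232] [ 0.74231984 -0.11147805  0.17982933]
-0.1225225479763843 [ 0.52053946 -0.17380769  0.10568193] [ 0.59953271 -0.11147805  0.17421172]
top table z -0.00012708524434985096
cover 833 0.013980184770633943 (array([496.9,  24. ]), array([ 70.6, 111.8]), 3.9)
wing 64 0.04966099012480089 [0.49633224 0.01748179] (array([497. ,  17.9]), array([40.5, 10.7]), 81.3)
rim 722 0.07388776895944091 (array([ 519. , -261.9]), array([156.9, 164.3]), 87.7)
tube 1962 [ 0.51801495 -0.2499419   0.09008439] [ 0.87062647 -0.11602718  0.17985098]
-0.14799545156637572 [ 0.51801495 -0.24814294  0.11344882] [ 0.59998544 -0.11602718  0.17760666]
```

View pics/side0c.png

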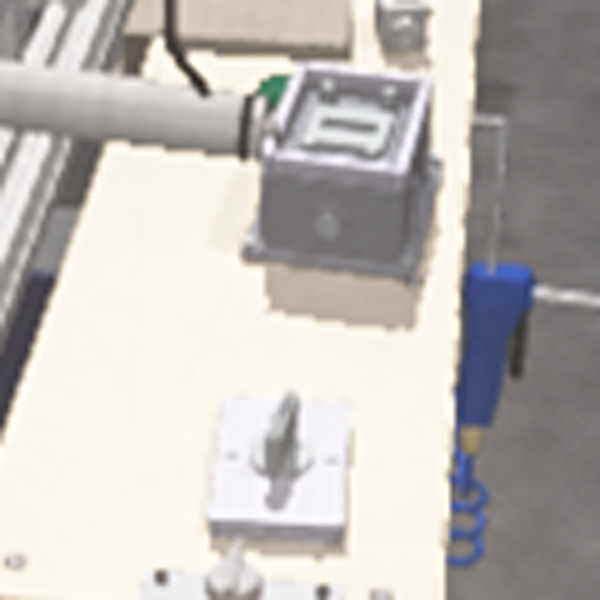

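View pics/top0c.png

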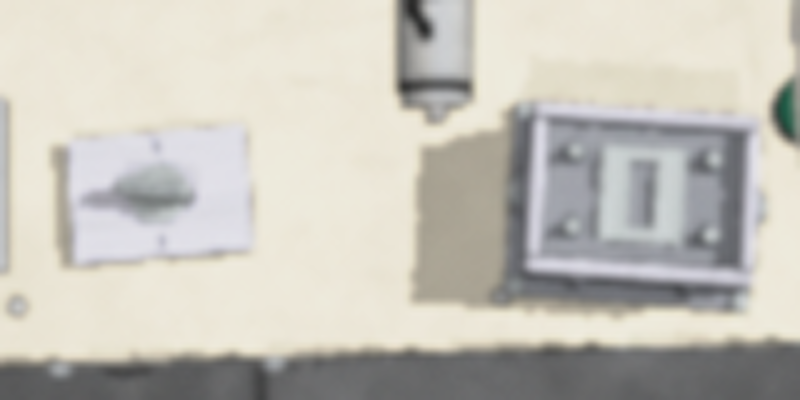

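Both crops are clear. In the top crop, the index marks run along the cover's short direction and the wing lies nearly along the long way. The housing is turned slightly clockwise and the cover slightly counter-clockwise. I'll refine both poses with edge-model fits in both views.

```bash
cat > edge.py <<'E'
from h import *
from scipy.optimize import minimize
from scipy.ndimage import map_coordinates
def rectpts(w,l,z,n=60):
    t=np.linspace(-.47,.47,n); o=np.ones(n)
    P=np.r_[np.c_[t*w,o*l/2],np.c_[t*w,-o*l/2],np.c_[o*w/2,t*l],np.c_[-o*w/2,t*l]]
    N=np.r_[np.c_[0*o,o],np.c_[0*o,-o],np.c_[o,0*o],np.c_[-o,0*o]]
    return P,N,z
def fit(n,g,rects,x0,half=.0015):
    """rects: list of (pts,normals,z,sign) ; sign +1: inside brighter"""
    K,Rm,t=cal(n)
    def proj(Q): p=(Q@Rm.T+t)@K.T; return p[:,:2]/p[:,2:]
    def f(p):
        c,s=np.cos(p[2]),np.sin(p[2]); M=np.array([[c,-s],[s,c]]); tot=0
        for (P,N,z),sg in rects:
            v=[]
            for e in(-half,half):
                Q=np.c_[(P+e*N)@M.T+p[:2],np.full(len(P),z)]
                uv=proj(Q); v.append(map_coordinates(g,[uv[:,1],uv[:,0]],order=1,mode='nearest'))
            d=v[0]-v[1]
            tot+= np.mean(sg*d) if sg else np.mean(np.abs(d))
        return -tot
    best=None
    for dx in(-.004,0,.004):
     for dy in(-.004,0,.004):
      for da in(-.05,0,.05):
        r=minimize(f,np.array(x0)+[dx,dy,da],method='Nelder-Mead',options=dict(initial_simplex=np.array(x0)+[dx,dy,da]+np.array([[0,0,0],[.004,0,0],[0,.004,0],[0,0,.04]]),xatol=1e-5,fatol=1e-4))
        if best is None or r.fun<best.fun: best=r
    return best.x,-best.fun
E
python3 - <<'E'
from edge import *
for n in("side","top"):
    g=np.mean([cv2.cvtColor(arm.grab_frame(n)[0],cv2.COLOR_RGB2GRAY).astype(float) for _ in range(3)],0)
    g=cv2.GaussianBlur(g,(0,0),.7)
    np.save(n+"g.npy",g)
    for half in(.0015,.003):
        for nm,rs,x0 in [("cover",[(rectpts(.07,.1,.014),0)],[.498,.018,.06]),
                     ("rimout",[(rectpts(.09,.12,.074),0)],[.488,-.244,-.07]),
                     ("rimin",[(rectpts(.074,.104,.074),-1)],[.488,-.244,-.07]),
                     ("rim both",[(rectpts(.074,.104,.074),-1),(rectpts(.09,.12,.074),1)],[.488,-.244,-.07]),
                     ("plate",[(rectpts(.044,.05,.065),1),],[.488,-.244,-.07]),
                     ("plate",[(rectpts(.05,.044,.065),1),],[.488,-.244,-.07])]:
            x,f=fit(n,g,rs,x0,half); print(n,half,nm,x.round(4),"deg",np.degrees(x[2]).round(2),round(f,1))
E
```

```text
side 0.0015 cover [0.497  0.0202 0.0381] deg 2.19 13.2
side 0.0015 rimout [ 0.4883 -0.2339 -0.0741] deg -4.25 24.5
side 0.0015 rimin [ 0.4874 -0.2416 -0.099 ] deg -5.67 24.8
side 0.0015 rim both [ 0.4876 -0.2411 -0.087 ] deg -4.98 46.5
side 0.0015 plate [ 0.4865 -0.2427 -0.096 ] deg -5.5 13.7
side 0.0015 plate [ 0.4882 -0.2415 -0.1099] deg -6.3 18.8
side 0.003 cover [0.4967 0.0203 0.0509] deg 2.91 22.0
side 0.003 rimout [ 0.4884 -0.2338 -0.0788] deg -4.51 42.8
side 0.003 rimin [ 0.4875 -0.2414 -0.1002] deg -5.74 43.6
side 0.003 rim both [ 0.4878 -0.241  -0.0889] deg -5.09 80.5
side 0.003 plate [ 0.4887 -0.2436  0.069 ] deg 3.95 25.6
side 0.003 plate [ 0.4885 -0.242  -0.0881] deg -5.05 35.1
top 0.0015 cover [0.4932 0.0265 0.0484] deg 2.77 10.8
top 0.0015 rimout [ 0.485  -0.2347 -0.0991] deg -5.68 24.8
top 0.0015 rimin [ 0.4844 -0.2435 -0.0971] deg -5.56 31.5
top 0.0015 rim both [ 0.4843 -0.2435 -0.0996] deg -5.71 51.1
top 0.0015 plate [ 0.4844 -0.2456 -0.0301] deg -1.73 13.5
top 0.0015 plate [ 0.4846 -0.2432 -0.0794] deg -4.55 20.8
top 0.003 cover [0.493  0.0268 0.0563] deg 3.22 18.8
top 0.003 rimout [ 0.4846 -0.2344 -0.0884] deg -5.07 44.4
top 0.003 rimin [ 0.4845 -0.2437 -0.0993] deg -5.69 54.6
top 0.003 rim both [ 0.4844 -0.2436 -0.0965] deg -5.53 87.0
top 0.003 plate [ 0.4845 -0.2453  0.0168] deg 0.96 24.1
top 0.003 plate [ 0.4847 -0.2436 -0.0981] deg -5.62 36.6
```

Run:
```python
from edge import *
for n in("side","top"):
    im=cv2.imread(f"pics/{n}0.png").astype(float)
    br=im[...,0]-im[...,2]
    K,Rm,t=cal(n)
    u,v=w2px(n,[.498,.018,.014]).astype(int)
    cr=br[v-30:v+30,u-30:u+30]; print(n,np.percentile(cr,[5,25,50,75,95]))
    cv2.imwrite(f"pics/{n}_br.png",cv2.resize(np.clip(cr*2+128,0,255),None,fx=8,fy=8,interpolation=cv2.INTER_CUBIC))
    for half in(.0015,.003):
        x,f=fit(n,cv2.GaussianBlur(br,(0,0),.5),[(rectpts(.07,.1,.014),1)],[.498,.018,.06],half); print(n,half,x.round(4),np.degrees(x[2]).round(2),round(f,1))
    # plane-projected mask minAreaRect
    m=arm.masks_of(n,"cover")[0]["mask"]; print(m.sum())
    # wing: line from mask at wing
    mm=arm.masks_of(n,"wing_mid"); print([(r["p"],r["mask"].sum()) for r in mm])
    # index marks via rays at z=.014 : show crop
    c=cv2.imread(f"pics/{n}0.png")[v-25:v+25,u-30:u+30]; cv2.imwrite(f"pics/{n}_cov.png",cv2.resize(c,None,fx=12,fy=12,interpolation=cv2.INTER_CUBIC))
    print("crop origin",u-30,v-25)
```

```text
side [-26. -13. -12.  -7.   3.]
side 0.0015 [0.5001 0.0214 0.0444] 2.55 8.2
side 0.003 [0.5006 0.0214 0.0447] 2.56 12.0
725
[(0.18, np.int64(142))]
crop origin 301 235
top [-23.   -20.   -19.    -5.75   7.  ]
top 0.0015 [0.4969 0.0189 0.0603] 3.45 13.2
top 0.003 [0.497  0.0188 0.0521] 2.99 22.4
929
[]
crop origin 251 193[ WARN:0@0.891] global loadsave.cpp:1063 imwrite_ Unsupported depth image for selected encoder is fallbacked to CV_8U.
```

View pics/top_cov.png

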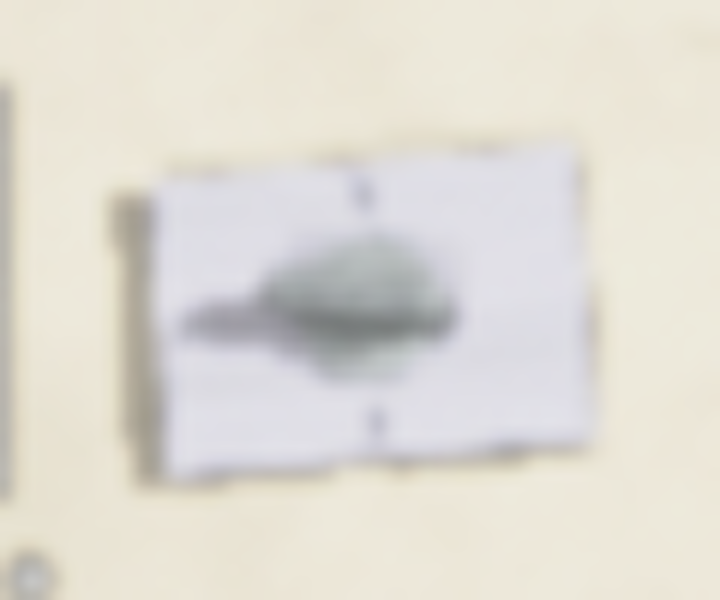

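View pics/side_cov.png

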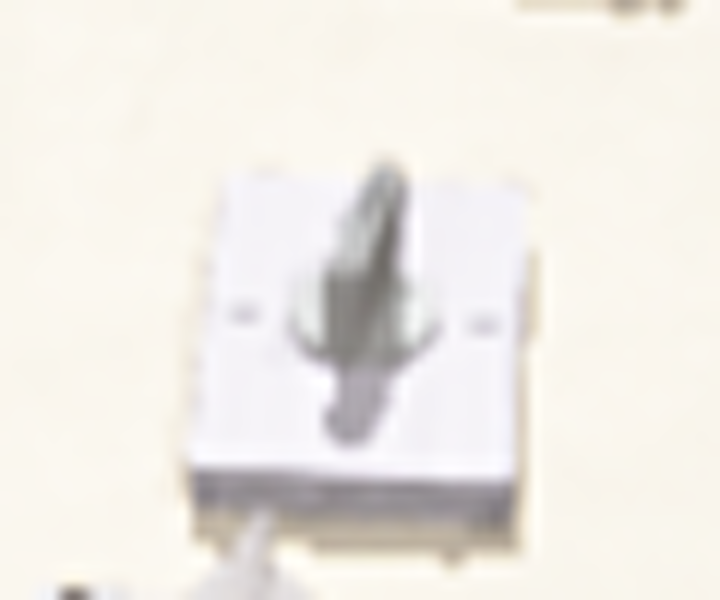

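Run:
```python
from edge import *
def ray(n,u,v,z):
    K,Rm,t=cal(n); o=-Rm.T@t; d=Rm.T@np.linalg.inv(K)@np.array([u,v,1.]); return o+d*(z-o[2])/d[2]
for n,a,b in(("top",(363,190),(376,422)),("side",(243,313),(485,325))):
    o=(251,193) if n=="top" else (301,235)
    f=lambda p:ray(n,o[0]+(p[0]-5.5)/12,o[1]+(p[1]-5.5)/12,.014)
    A,B=f(a),f(b); d=A-B; print(n,A.round(4),B.round(4),((A+B)/2).round(4),np.degrees(np.arctan2(d[1],d[0])),np.hypot(*d[:2]))
    dd=[arm.grab_frame(n)[1] for _ in range(4)]; d=np.median(dd,0)
    C=cloud(n,d); X,Y,Z=C[...,0],C[...,1],C[...,2]
    for z0 in(.022,.032,.038,.041):
        P=C[(X>.45)&(X<.55)&(Y>-.02)&(Y<.06)&(Z>z0)&(Z<.06)]
        if len(P)<8: continue
        q=P[:,:2]-P[:,:2].mean(0); w,V=np.linalg.eigh(q.T@q); v=V[:,1]; a=np.degrees(np.arctan2(v[1],v[0]))%180
        s=q@v; c=q@V[:,0]; print(n,z0,len(P),P[:,:2].mean(0).round(4),"ang",a.round(1),"len",np.ptp(s).round(4),"mid",(P[:,:2].mean(0)+v*(s.max()+s.min())/2+V[:,0]*(c.max()+c.min())/2).round(4),"z",Z.size and P[:,2].max().round(4))
    D=arm.masks_of(n,"housing")[0]
    s=[np.array(r["position"]) for q in("wing_mid","cover_mid","seat_mid") for _ in range(1) for r in arm.spot_point(n,q)[:1]];print(np.round(s,4).tolist())
print(arm.sense()["t"])
```

```text
top [0.5253 0.02   0.014 ] [0.4713 0.0177 0.014 ] [0.4983 0.0189 0.014 ] 2.4371159141625873 0.05403058069717404
top 0.022 65 [0.4964 0.0176] ang 80.1 len 0.0406 mid [0.4971 0.018 ] z 0.0462
top 0.032 60 [0.4967 0.0176] ang 79.8 len 0.0406 mid [0.4973 0.0179] z 0.0462
top 0.038 54 [0.4972 0.0185] ang 80.0 len 0.0391 mid [0.4975 0.0187] z 0.0462
top 0.041 50 [0.4972 0.0187] ang 80.8 len 0.039 mid [0.4972 0.0187] z 0.0462
[[0.5004, 0.0168, 0.0317], [0.5034, 0.018, 0.0091], [0.4862, -0.2455, 0.0591]]
side [0.5266 0.0213 0.014 ] [0.4732 0.0181 0.014 ] [0.4999 0.0197 0.014 ] 3.346811507584932 0.05350446645819614
side 0.022 76 [0.4989 0.0277] ang 77.9 len 0.0398 mid [0.499  0.0219] z 0.0461
side 0.032 54 [0.499  0.0258] ang 78.8 len 0.0396 mid [0.4993 0.0218] z 0.0461
side 0.038 42 [0.4992 0.0247] ang 79.9 len 0.0396 mid [0.4995 0.0218] z 0.0461
side 0.041 34 [0.4995 0.0239] ang 80.9 len 0.0386 mid [0.4995 0.0213] z 0.0461Traceback (most recent call last):
  File "<stdin>", line 15, in <module>
IndexError: list index out of range
```

```bash
cat >> h.py <<'E'
def pose():
    s=arm.sense(); return s,np.array(s["position"]),R.from_rotvec(np.ravel(s["tool_rot"]))
def yaw(Rt): y=Rt.as_matrix()[:,1]; return np.degrees(np.arctan2(y[1],y[0]))
def target(yawdeg):
    a=np.radians(yawdeg); y=np.array([np.cos(a),np.sin(a),0]); x=np.array([0,0,-1.]); return R.from_matrix(np.c_[x,y,np.cross(x,y)])
def plan(p,yawdeg,rot=True):
    s,p0,R0=pose(); d=R0.inv().apply(np.array(p)-p0); w=(R0.inv()*target(yawdeg)).as_rotvec()
    print("t",s["t"].round(2),"pos",p0.round(4),"yaw",round(yaw(R0),2),"tilt",np.degrees(np.arccos(-R0.as_matrix()[2,0])).round(2),"F",np.round(s["ft_force"],1),"open",round(float(s["opening"]),4))
    print("tool shift units",(d/.025).round(2),"turn units",(w/.08).round(2),"world d",(np.array(p)-p0).round(4));
E
python3 - <<'E'
from h import *
plan([.4986,.020,.2306],-9.5); plan([.4986,.02,.2306],170.5)
R0=pose()[2]; print(R0.as_matrix().round(3))
C=cloud("top",np.load("top0.npy")); m=(C[...,0]>.1)&(C[...,0]<.56)&(C[...,1]>-.32)&(C[...,1]<.58)
for y in np.arange(-.32,.58,.05):
    k=m&(C[...,1]>y)&(C[...,1]<y+.05)&(np.load("top0.npy")>0); print(round(y,2),C[k][:,2].max().round(3), C[k][np.argmax(C[k][:,2]),0].round(3))
E
```

```text
Traceback (most recent call last):
  File "h.py", line 24, in plan
    print("t",s["t"].round(2),"pos",p0.round(4),"yaw",round(yaw(R0),2),"tilt",np.degrees(np.arccos(-R0.as_matrix()[2,0])).round(2),"F",np.round(s["ft_force"],1),"open",round(float(s["opening"]),4))
              ^^^^^^^^^^^^
AttributeError: 'float' object has no attribute 'round'
```

```bash
sed -i 's/s\["t"\].round(2)/round(float(s["t"]),2)/' h.py
python3 - <<'E'
from h import *
plan([.4986,.020,.2306],-9.5); plan([.4986,.02,.2306],170.5)
R0=pose()[2]; print(R0.as_matrix().round(3))
D=np.load("top0.npy");C=cloud("top",D); m=(C[...,0]>.1)&(C[...,0]<.56)&(D>0)
for y in np.arange(-.32,.58,.05):
    k=m&(C[...,1]>y)&(C[...,1]<y+.05); i=np.argmax(C[k][:,2]); print(round(y,2),C[k][i].round(3))
E
```

```text
t 2.15 pos [0.1424 0.5053 0.2313] yaw 74.25 tilt 0.0 F [-0.5 -0.3 -0.6] open 0.0853
tool shift units [  0.03 -14.82  18.98] turn units [18.27 -0.   -0.  ] world d [ 0.3562 -0.4853 -0.0007]
t 2.15 pos [0.1424 0.5053 0.2313] yaw 74.25 tilt 0.0 F [-0.5 -0.3 -0.6] open 0.0853
tool shift units [  0.03 -14.82  18.98] turn units [-21.   0.  -0.] world d [ 0.3562 -0.4853 -0.0007]
[[ 0.     0.271  0.962]
 [ 0.     0.962 -0.271]
 [-1.     0.     0.   ]]
-0.32 [ 0.511 -0.297  0.079]
-0.27 [ 0.44  -0.232  0.078]
-0.22 [ 0.483 -0.187  0.079]
-0.17 [ 0.558 -0.129  0.156]
-0.12 [ 0.549 -0.119  0.137]
-0.07 [ 0.502 -0.023  0.021]
-0.02 [0.494 0.01  0.049]
0.03 [0.501 0.031 0.05 ]
0.08 [0.505 0.13  0.058]
0.13 [0.503 0.156 0.06 ]
0.18 [0.558 0.207 0.046]
0.23 [0.485 0.25  0.021]
0.28 [0.516 0.318 0.083]
0.33 [0.505 0.371 0.083]
0.38 [0.5   0.389 0.084]
0.43 [0.159 0.472 0.406]
0.48 [0.168 0.48  0.397]
0.53 [0.167 0.535 0.315]
```

```bash
python3 -m pendant '[[[0,0,0,1,0,0,-1],[0,0,0,1,0,0,-1],[0,0,0,1,0,0,-1],[0,0,0,1,0,0,-1],[0,0,0,1,0,0,-1]]]'; python3 -m pendant '[[[0,0,0,1,0,0,-1],[0,0,0,1,0,0,-1],[0,0,0,1,0,0,-1],[0,0,0,1,0,0,-1],[0,0,0,1,0,0,-1]]]';python3 -m pendant '[[[0,0,0,1,0,0,-1],[0,0,0,1,0,0,-1],[0,0,0,1,0,0,-1],[0,0,0,1,0,0,-1],[0,0,0,1,0,0,-1]]]';python3 -m pendant '[[[0,0,0,1,0,0,-1],[0,0,0,1,0,0,-1],[0,0,0,1,0,0,-1],[0,0,0,0.27,0,0,-1]]]'
python3 - <<'E'
from h import *
plan([.4986,.020,.13],-9.5); print(arm.sense()["q"])
E
```

```text
t: 2.65
position: [0.1424, 0.5053, 0.2313]
tool_rot: [0.531, 1.505, -0.531]
ft_force: [-0.6, 2.0, -0.8]
opening: 0.0857
t: 3.15
position: [0.1424, 0.5053, 0.2313]
tool_rot: [0.839, 1.403, -0.839]
ft_force: [-0.6, 0.2, -0.3]
opening: 0.0855
t: 3.65
position: [0.1424, 0.5053, 0.2313]
tool_rot: [1.141, 1.252, -1.141]
ft_force: [-0.3, -0.2, -0.5]
opening: 0.0853
t: 4.05
position: [0.1424, 0.5053, 0.2313]
tool_rot: [1.331, 1.126, -1.331]
ft_force: [0.0, 0.7, -0.1]
opening: 0.0852
t 4.05 pos [0.1424 0.5053 0.2313] yaw -9.58 tilt 0.01 F [ 0.   0.7 -0.1] open 0.0852
tool shift units [ 4.05 17.28 16.77] turn units [-0.02 -0.   -0.  ] world d [ 0.3562 -0.4853 -0.1013]
[1.15000688e+00 3.41997339e-01 1.52410738e+00 1.78911943e-05
 1.27539002e+00 1.31719338e+00]
```

```bash
python3 -m pendant '[[[0,0.86,0.84,0,0,0,-1],[0,0.86,0.84,0,0,0,-1],[0,0.86,0.84,0,0,0,-1],[0,0.86,0.84,0,0,0,-1],[0,0.86,0.84,0,0,0,-1]]]'; python3 -m pendant '[[[0,0.86,0.84,0,0,0,-1],[0,0.86,0.84,0,0,0,-1],[0,0.86,0.84,0,0,0,-1],[0,0.86,0.84,0,0,0,-1],[0,0.86,0.84,0,0,0,-1]]]'; python3 -m pendant '[[[0,0.86,0.84,0,0,0,-1],[0,0.86,0.84,0,0,0,-1],[0,0.86,0.84,0,0,0,-1],[0,0.86,0.84,0,0,0,-1],[0,0.86,0.84,0,0,0,-1]]]'; python3 -m pendant '[[[0.5,0.86,0.84,0,0,0,-1],[0.8,0.86,0.84,0,0,0,-1],[0.9,0.86,0.84,0,0,0,-1],[0.9,0.86,0.84,0,0,0,-1],[0.9,0.08,0,0,0,0,-1]]]'
python3 - <<'E'
from h import *
plan([.4986,.020,.08],-9.5)
for n in("side","top"): save(n,n+"1")
E
```

```text
t: 4.55
position: [0.2317, 0.3831, 0.2314]
tool_rot: [1.329, 1.127, -1.328]
ft_force: [0.9, 0.6, -0.1]
opening: 0.0854
t: 5.05
position: [0.3205, 0.2617, 0.2315]
tool_rot: [1.33, 1.127, -1.329]
ft_force: [0.3, 0.4, 1.0]
opening: 0.0852
t: 5.55
position: [0.4093, 0.1404, 0.2315]
tool_rot: [1.33, 1.127, -1.329]
ft_force: [-0.9, 0.6, 0.1]
opening: 0.0852
t: 6.05
position: [0.4837, 0.0415, 0.1305]
tool_rot: [1.332, 1.123, -1.33]
ft_force: [0.5, -0.1, 0.3]
opening: 0.0853
t 6.05 pos [0.4837 0.0415 0.1305] yaw -9.57 tilt 0.13 F [ 0.5 -0.1  0.3] open 0.0853
tool shift units [2.02 0.73 0.75] turn units [-0.02  0.   -0.03] world d [ 0.0149 -0.0215 -0.0505]
```

View pics/side1.png

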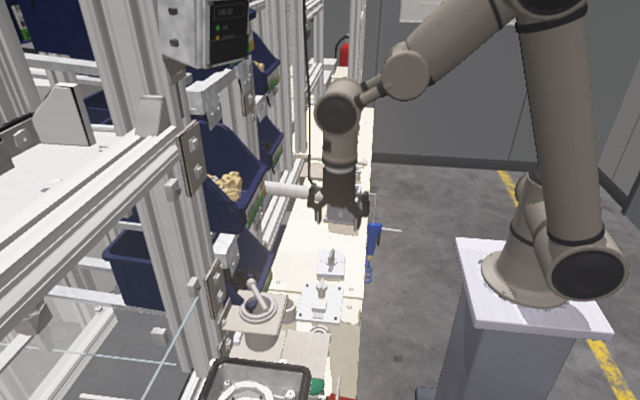

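The side view shows the open jaws at about (315–368, 200), still short of the wing at (331,258) and clear of the tube. I'll descend over the wing.

```bash
python3 -m pendant '[[[0.5,0.37,0.38,0,0,0,-1],[0.5,0.36,0.37,0,0,0,-1],[0.5,0,0,0,0,0,-1],[0.5,0,0,0,0,0,-1],[0,0,0,0,0,0,-1]]]'
python3 - <<'E'
from h import *
plan([.4986,.020,.022],-9.5)
E
python3 -m pendant '[[[0.6,0,0,0,0,0,-1],[0.6,0,0,0,0,0,-1],[0.6,0,0,0,0,0,-1],[0.5,0,0,0,0,0,-1],[0,0,0,0,0,0,-1]]]'
python3 - <<'E'
from h import *
plan([.4986,.020,.022],-9.5)
im,d=save("side","side2"); cv2.imwrite("pics/side2c.png",cv2.resize(im[190:310,260:400,::-1],None,fx=5,fy=5,interpolation=cv2.INTER_CUBIC))
print(w2px("side",pose()[1]))
E
```

```text
t: 6.65
position: [0.4961, 0.0222, 0.0801]
tool_rot: [1.329, 1.128, -1.332]
ft_force: [-0.3, -0.0, -0.4]
opening: 0.0853
t 6.65 pos [0.4961 0.0222 0.0801] yaw -9.47 tilt 0.12 F [-0.3 -0.  -0.4] open 0.0853
tool shift units [2.32 0.12 0.07] turn units [0.01 0.   0.03] world d [ 0.0025 -0.0022 -0.0581]
t: 7.15
position: [0.4962, 0.0225, 0.0231]
tool_rot: [1.329, 1.128, -1.331]
ft_force: [0.1, -1.0, 0.5]
opening: 0.0855
t 7.15 pos [0.4962 0.0225 0.0231] yaw -9.46 tilt 0.08 F [ 0.1 -1.   0.5] open 0.0855
tool shift units [0.05 0.11 0.08] turn units [0.01 0.   0.02] world d [ 0.0024 -0.0025 -0.0011]
[332.00077143 259.0088566 ]
```

View pics/side2c.png

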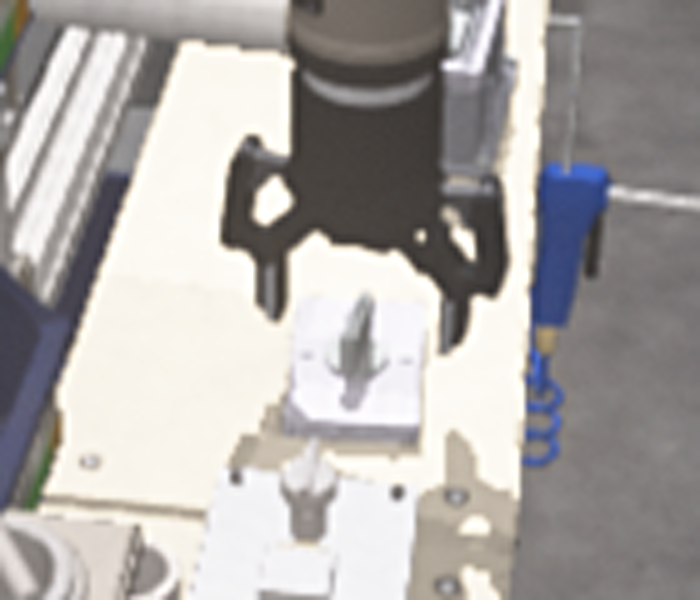

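The jaws straddle the wing: tips at crop (272,315) and (455,345), wing at (360,335). I'll apply the small correction and close.

```bash
python3 -m pendant '[[[0.04,0.11,0.08,0,0,0,-1],[0,0,0,0,0,0,-1],[0,0,0,0,0,0,0.3],[0,0,0,0,0,0,0.6],[0,0,0,0,0,0,1]]]'; python3 -m pendant '[[[0,0,0,0,0,0,1],[0,0,0,0,0,0,1],[0,0,0,0,0,0,1],[0,0,0,0,0,0,1],[0,0,0,0,0,0,1]]]'
python3 - <<'E'
from h import *
plan([.4986,.020,.022],-9.5)
im,d=save("side","side3"); cv2.imwrite("pics/side3c.png",cv2.resize(im[190:310,260:400,::-1],None,fx=5,fy=5,interpolation=cv2.INTER_CUBIC))
E
```

```text
t: 7.7
position: [0.4989, 0.0202, 0.023]
tool_rot: [1.33, 1.126, -1.33]
ft_force: [-0.4, -0.2, -0.2]
opening: 0.0441
t: 8.2
position: [0.4989, 0.0202, 0.0229]
tool_rot: [1.33, 1.126, -1.33]
ft_force: [-1.2, 0.2, 3.5]
opening: 0.0084
t 8.2 pos [0.4989 0.0202 0.0229] yaw -9.49 tilt 0.01 F [-1.2  0.2  3.5] open 0.0084
tool shift units [ 0.04 -0.01  0.01] turn units [ 0. -0. -0.] world d [-0.0003 -0.0002 -0.0009]
```

View pics/side3c.png

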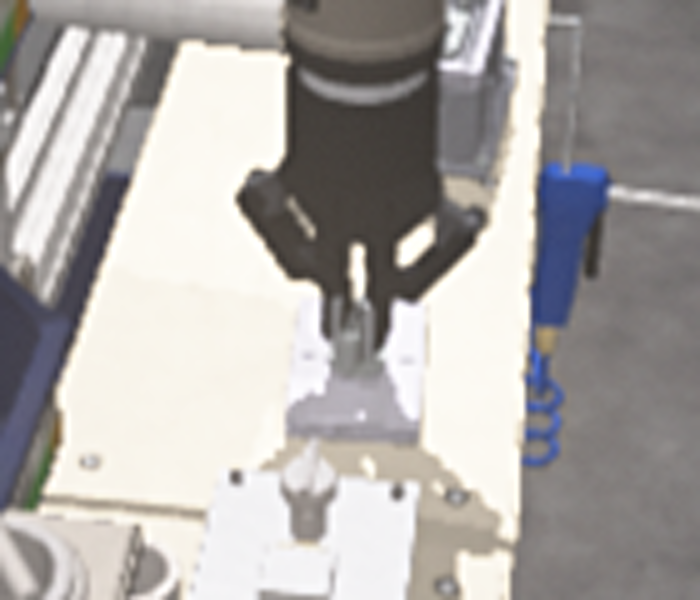

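Gripped: opening is 8.4 mm on the 10 mm bar, at the expected place. Lifting now.

```bash
python3 -m pendant '[[[-0.3,0,0,0,0,0,1],[-0.6,0,0,0,0,0,1],[-0.8,0,0,0,0,0,1],[-0.8,0,0,0,0,0,1],[-0.8,0,0,0,0,0,1]]]'; python3 -m pendant '[[[-0.9,0,0,0,0,0,1],[-0.9,0,0,0,0,0,1],[-0.9,0,0,0,0,0,1],[-0.9,0,0,0,0,0,1],[-0.9,0,0,0,0,0,1]]]'
python3 - <<'E'
from h import *
plan([.44,-.06,.21],-9.5)
im,d=save("side","side4"); cv2.imwrite("pics/side4c.png",cv2.resize(im[130:270,260:400,::-1],None,fx=4,fy=4,interpolation=cv2.INTER_CUBIC))
E
```

```text
t: 8.75
position: [0.4985, 0.0202, 0.1061]
tool_rot: [1.33, 1.127, -1.331]
ft_force: [0.8, -0.1, -3.2]
opening: 0.0084
t: 9.25
position: [0.4983, 0.0202, 0.2187]
tool_rot: [1.33, 1.127, -1.331]
ft_force: [0.6, -0.0, -2.9]
opening: 0.0083
t 9.25 pos [0.4983 0.0202 0.2187] yaw -9.49 tilt 0.04 F [ 0.6 -0.  -2.9] open 0.0083
tool shift units [ 0.35 -1.77  3.55] turn units [ 0.   -0.    0.01] world d [-0.0583 -0.0802 -0.0087]
```

View pics/side4c.png

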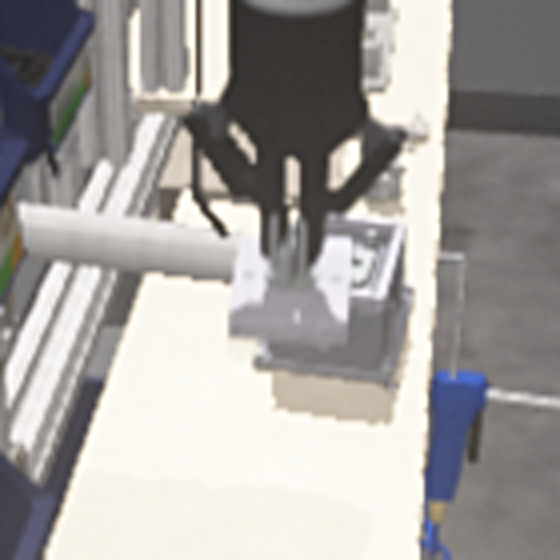

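The cover hangs level, weighing about 2.9 N, with its top at crop (290,280) and clear of the tube. I'll carry it over in front of and above the tube.

```bash
python3 -m pendant '[[[0,-0.44,0.89,0,0,0,1],[0,-0.44,0.89,0,0,0,1],[0,-0.44,0.89,0,0,0,1],[0,-0.44,0.89,0,0,0,1],[0,0.15,0.92,0,0,0,1]]]'; python3 -m pendant '[[[0,0.15,0.92,0,0,0,1],[0,0.15,0.92,0,0,0,1],[0,0.15,0.92,0,0,0,1],[0,0.15,0.92,0,0,0,1],[0,0.15,0.92,0,0,0,1]]]'; python3 -m pendant '[[[0,0.7,0.46,0,0,0,1],[0,0.7,0.46,0,0,0,1],[0,0.7,0.46,0,0,0,1],[0,0,0,0.9,0,0,1],[0,0,0,0.95,0,0,1]]]'; python3 -m pendant '[[[0,0,0,0,0,0,1],[0,0,0,0,0,0,1]]]'
cat > look.py <<'E'
from edge import *
import sys
tag=sys.argv[1]
s,p,Rt=pose(); print("pos",p.round(4),"yaw",round(yaw(Rt),2),"F",np.round(s["ft_force"],1),"t",s["t"])
ztop=p[2]-.0229+.014
for n in("side","top"):
    ims=[arm.grab_frame(n)[0].astype(float) for _ in range(2)]; im=np.mean(ims,0)
    u,v=w2px(n,[p[0],p[1],ztop]).astype(int)
    c=im[max(v-60,0):v+60,u-70:u+70,::-1]; cv2.imwrite(f"pics/{n}{tag}c.png",cv2.resize(c,None,fx=5,fy=5,interpolation=cv2.INTER_CUBIC))
    print(n,"origin",u-70,v-60)
    g=cv2.GaussianBlur(im.mean(2),(0,0),.6)
    for half in(.0015,.003):
        x,f=fit(n,g,[(rectpts(.07,.1,ztop),0)],[p[0],p[1],-.098],half); print(n,half,x.round(4),"rel TCP",(x[:2]-p[:2]).round(4),np.degrees(x[2]).round(2),round(f,1))
E
python3 look.py 5
```

```text
t: 9.8
position: [0.4386, -0.0837, 0.2171]
tool_rot: [1.329, 1.129, -1.331]
ft_force: [0.8, -0.3, -2.3]
opening: 0.0089
t: 10.3
position: [0.4397, -0.2009, 0.217]
tool_rot: [1.33, 1.128, -1.331]
ft_force: [-0.3, 0.0, -2.4]
opening: 0.0089
t: 10.8
position: [0.4861, -0.243, 0.2165]
tool_rot: [1.439, 1.044, -1.44]
ft_force: [-0.4, 1.0, -2.0]
opening: 0.0087
t: 11.0
position: [0.486, -0.2426, 0.2172]
tool_rot: [1.435, 1.046, -1.435]
ft_force: [0.2, -1.8, -2.1]
opening: 0.0089
pos [ 0.486  -0.2426  0.2172] yaw -17.85 F [ 0.2 -1.8 -2.1] t 11.0
side origin 276 92
side 0.0015 [ 0.4853 -0.239  -0.0127] rel TCP [-0.0007  0.0037] -0.73 11.8
side 0.003 [ 0.4852 -0.2403  0.0076] rel TCP [-0.0008  0.0023] 0.43 19.9
top origin 314 151
top 0.0015 [ 0.4941 -0.217  -0.5784] rel TCP [0.0081 0.0257] -33.14 22.8
top 0.003 [ 0.497  -0.2725  0.179 ] rel TCP [ 0.011  -0.0299] 10.26 40.4[ WARN:0@3.753] global loadsave.cpp:1063 imwrite_ Unsupported depth image for selected encoder is fallbacked to CV_8U.
```

```bash
ls pics
```

```text
side0.png
side0c.png
side1.png
side2.png
side2c.png
side3.png
side3c.png
side4.png
side4c.png
side5c.png
side_br.png
side_cov.png
top0.png
top0c.png
top1.png
top5c.png
top_br.png
top_cov.png
```

View pics/side5c.png

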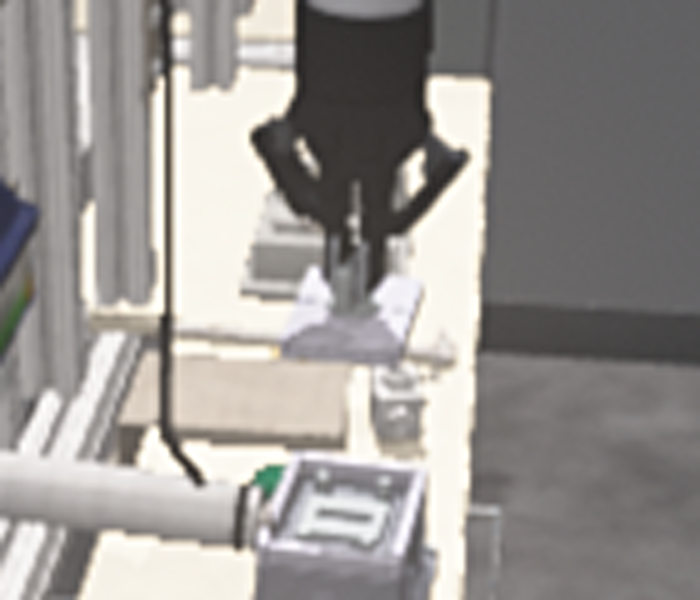

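View pics/top5c.png

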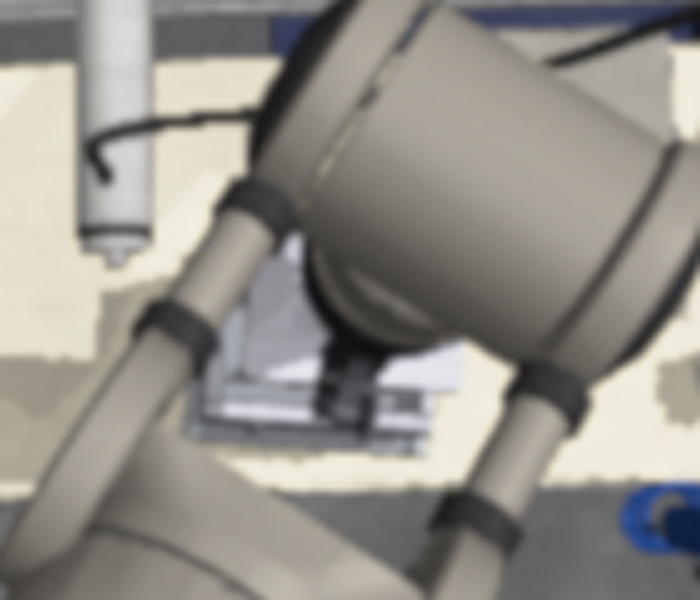

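The housing is at crop (340,520) with the cover above it at (350,320), but the cover's yaw is uncertain. The fit gives about 0°, and I expected −5.6°. I'll overlay candidate outlines to decide.

```bash
cat > ov.py <<'E'
from edge import *
def overlay(n,im,cx,cy,zt,yawdeg,out,f=10,w=40,h=30,off=(0,0),H=.014,L=(.07,.1)):
    u0,v0=w2px(n,[cx,cy,zt-.007]).astype(int)+np.array(off); c=im[v0-h:v0+h,u0-w:u0+w].copy()
    c=cv2.resize(c,None,fx=f,fy=f,interpolation=cv2.INTER_CUBIC)
    a=np.radians(yawdeg); M=np.array([[np.cos(a),-np.sin(a)],[np.sin(a),np.cos(a)]])
    for z,col in((zt,(0,0,255)),(zt-H,(255,0,0))):
        q=[]
        for sx,sy in((-1,-1),(1,-1),(1,1),(-1,1)):
            xy=M@np.array([sx*L[0]/2,sy*L[1]/2])+[cx,cy]; p=w2px(n,[*xy,z]); q.append((p-[u0-w,v0-h]+.5)*f-.5)
        cv2.polylines(c,[np.round(q).astype(np.int32)],True,col,1,cv2.LINE_AA)
    cv2.imwrite(out,c)
E
python3 - <<'E'
from ov import *
im,_=save("side","side6"); im=cv2.imread("pics/side6.png")
s,p,Rt=pose(); zt=p[2]-.0089
for i,y in enumerate((-5.6,-1)): overlay("side",im,p[0]+.0015,p[1]+.001,zt,y,f"pics/ov6_{i}.png")
a=cv2.imread("pics/ov6_0.png");b=cv2.imread("pics/ov6_1.png"); cv2.imwrite("pics/ov6.png",np.hstack([a[:,150:550],b[:,150:550]]))
E
```

View pics/ov6.png

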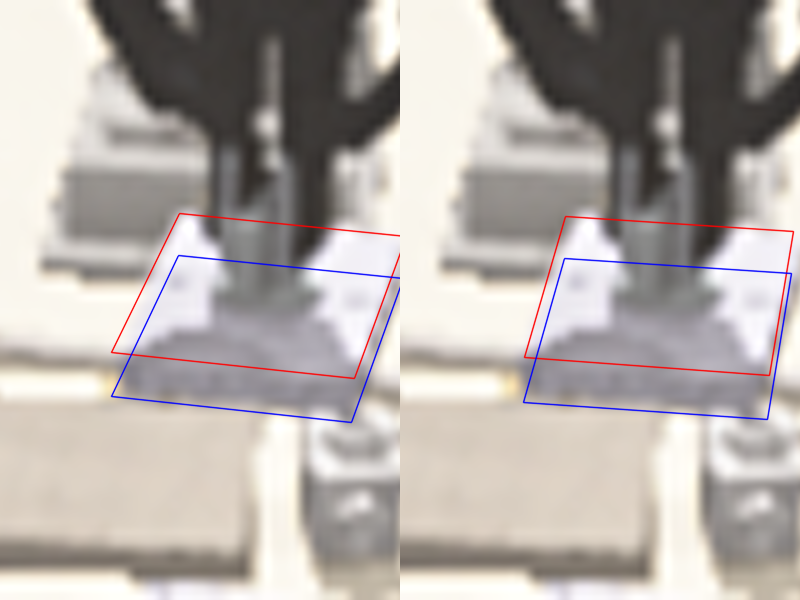

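```bash
cat > sil.py <<'E'
from edge import *
def silfit(n,im,p,zt,yaw0,segs=("L","R","FB"),dz=0,half=.002):
    br=im[...,0].astype(float)-im[...,2]  # BGR image: B-R
    br=cv2.GaussianBlur(br,(0,0),.6)
    K,Rm,t=cal(n)
    def pr(Q): q=(Q@Rm.T+t)@K.T; return q[:,:2]/q[:,2:]
    o=np.linspace(-.46,.46,50)
    def f(x,full=False):
        c,s=np.cos(x[2]),np.sin(x[2]); M=np.array([[c,-s],[s,c]]); tot=[]
        for sg in segs:
            e=half
            if sg=="L": P=np.c_[.035+0*o,o*.1]; N=[1,0]; z=zt
            if sg=="R": P=np.c_[-.035+0*o,o*.1]; N=[-1,0]; z=zt
            if sg=="FB": P=np.c_[o*.07,.05+0*o]; N=[0,1]; z=zt-.014
            if sg=="B": P=np.c_[o*.07,-.05+0*o]; N=[0,-1]; z=zt
            v=[]
            for k in(-e,e):
                Q=np.c_[(P+k*np.array(N))@M.T+x[:2],np.full(len(P),z+dz)]; uv=pr(Q)
                v.append(map_coordinates(br,[uv[:,1],uv[:,0]],order=1))
            tot.append(np.mean(np.clip(v[0]-v[1],-8,20)))
        return tot if full else -sum(tot)
    best=None
    for dx in(-.003,0,.003):
     for dy in(-.003,0.001,.005):
      for da in(-.06,-.02,.02,.06):
        x0=np.array([p[0]+dx,p[1]+dy,np.radians(yaw0)+da])
        r=minimize(f,x0,method='Nelder-Mead',options=dict(initial_simplex=x0+np.array([[0,0,0],[.003,0,0],[0,.003,0],[0,0,.03]]),xatol=1e-5,fatol=1e-4))
        if best is None or r.fun<best.fun: best=r
    return best.x,f(best.x,True)
E
python3 - <<'E'
from sil import *
for tag,p,y0 in(("0",[.4986,.02,.0229],3),("4",[.4983,.0202,.2187],3),("6",[.486,-.2426,.2172],-4)):
    im=cv2.imread(f"pics/side{tag}.png")
    for h in(.0015,.003,.004):
        x,f=silfit("side",im,p,p[2]-.0089,y0,half=h); print(tag,h,(x[:2]-p[:2]).round(4),np.degrees(x[2]).round(2),np.round(f,1))
E
```

```text
0 0.0015 [ 0.0017 -0.0014] 2.56 [ 9.  13.4  8.1]
0 0.003 [ 0.0019 -0.0017] 2.89 [14.2 17.2 15.2]
0 0.004 [ 0.0019 -0.0019] 2.75 [15.5 17.4 18.1]
4 0.0015 [ 0.0001 -0.0024] 3.67 [6.8 1.3 2. ]
4 0.003 [-0.0002 -0.0017] 3.08 [10.9  1.7  3.6]
4 0.004 [-0.0004 -0.001 ] 3.0 [11.9  1.7  4.4]
6 0.0015 [-0.0001 -0.0032] -4.23 [ 6.5 12.4  4.7]
6 0.003 [ 0.0004 -0.0038] -4.54 [11.4 18.   9.3]
6 0.004 [ 0.0007 -0.0042] -4.8 [13.2 18.7 12.2]
```

The silhouette fit gives a cover yaw of about −4.5°, against −5.6° for the rim, and the positions agree to about 1–2 mm. I'll correct slightly and descend to about 10 mm above the rim, then compare.

Run:
```python
from h import *
plan([.4874,-.2423,.107],-18.3)
```

```text
t 11.25 pos [ 0.4863 -0.2428  0.2178] yaw -17.92 tilt 0.01 F [ 0.1  0.3 -2.9] open 0.0086
tool shift units [ 4.43  0.04 -0.03] turn units [ 0.08 -0.   -0.  ] world d [ 0.0011  0.0005 -0.1108]
```

```bash
python3 -m pendant '[[[0.9,0.04,-0.03,0.08,0,0,1],[0.9,0,0,0,0,0,1],[0.9,0,0,0,0,0,1],[0.9,0,0,0,0,0,1],[0.8,0,0,0,0,0,1]]]'; python3 -m pendant '[[[0,0,0,0,0,0,1],[0,0,0,0,0,0,1]]]'
python3 - <<'E'
from sil import *
from ov import overlay
plan([.4874,-.2423,.107],-18.3)
s,p,_=pose(); im,_=save("side","side7"); im=im[...,::-1].copy()
for h in(.0015,.003): 
    x,f=silfit("side",im,p,p[2]-.0089,-5,half=h); print((x[:2]).round(4),(x[:2]-p[:2]).round(4),np.degrees(x[2]).round(2),np.round(f,1))
overlay("side",im,x[0],x[1],p[2]-.0089,np.degrees(x[2]),"pics/ov7a.png")
overlay("side",im,.4876,-.2411,.074,-5.6,"pics/ov7b.png",L=(.09,.12))
cv2.imwrite("pics/ov7.png",np.hstack([cv2.imread("pics/ov7a.png")[:,200:600],cv2.imread("pics/ov7b.png")[:,200:600]]))
E
```

```text
t: 11.75
position: [0.4874, -0.2423, 0.1068]
tool_rot: [1.441, 1.041, -1.441]
ft_force: [0.1, 0.8, -2.0]
opening: 0.0086
t: 11.95
position: [0.4877, -0.2425, 0.1082]
tool_rot: [1.441, 1.041, -1.441]
ft_force: [0.7, -0.0, -2.5]
opening: 0.0086
t 11.95 pos [ 0.4877 -0.2425  0.1082] yaw -18.32 tilt 0.0 F [ 0.7 -0.  -2.5] open 0.0086
tool shift units [ 0.05 -0.01 -0.  ] turn units [-0. -0. -0.] world d [-0.0003  0.0002 -0.0012]
[ 0.4824 -0.2932] [-0.0053 -0.0507] -3.83 [ 6.3  9.2 -0.2]
[ 0.4829 -0.2934] [-0.0048 -0.0508] -4.12 [12.4 14.2 -0.5]
```

View pics/ov7.png

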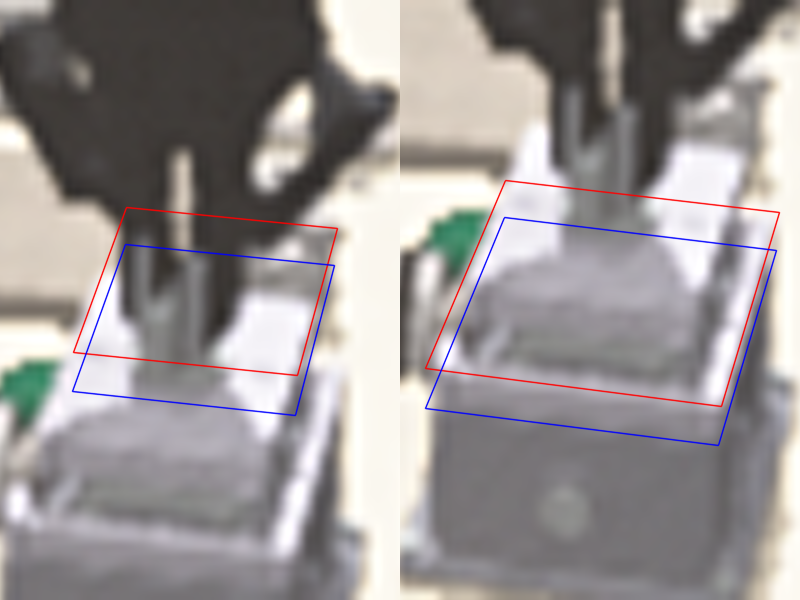

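Run:
```python
from sil import *
from ov import overlay
im=cv2.imread("pics/side7.png"); s,p,_=pose()
for h in(.0015,.003):
    x,f=silfit("side",im,p,p[2]-.0089,-5,segs=("L","R"),half=h); print("LR",x[0]-p[0]+0,np.degrees(x[2]),f, x[:2]-p[:2])
    x,f=silfit("side",im,[p[0],p[1]-.0],p[2]-.0089,-5,segs=("R",),half=h); print("R",np.degrees(x[2]),f,x[:2]-p[:2])
overlay("side",im,p[0],p[1],p[2]-.0089,-5.6,"pics/ov8a.png",w=25,h=25,f=12)
overlay("side",im,0.4876,-.2411,.074,-5.6,"pics/ov8b.png",w=25,h=25,f=12,L=(.074,.104))
a=cv2.imread("pics/ov8a.png")[:,100:500];b=cv2.imread("pics/ov8b.png")[:,100:500];cv2.imwrite("pics/ov8.png",np.hstack([a,b]))
```

```text
LR -0.005747875017653115 -3.8827388103367646 [np.float64(6.403670290881979), np.float64(9.147074909565113)] [-0.00574788 -0.04852162]
R -2.5466011604190593 [np.float64(9.632499140496229)] [-0.006211   -0.05161914]
LR -0.0052716581983527355 -4.194595719695465 [np.float64(12.474707926640763), np.float64(14.110772035739393)] [-0.00527166 -0.04902405]
R -2.3644982766086295 [np.float64(14.771022994494382)] [-0.00607595 -0.05314245]
```

View pics/ov8.png

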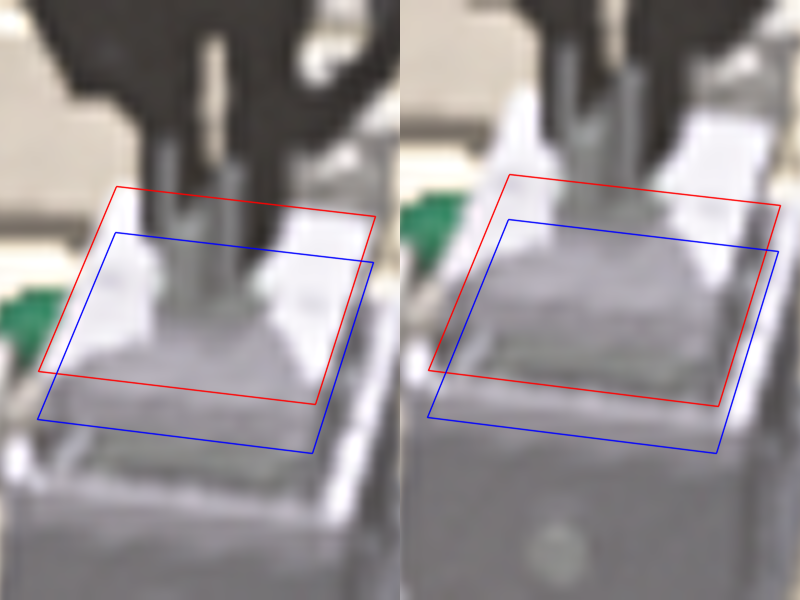

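The edge slopes show the cover about 1.2° counter-clockwise of the recess, and x agrees. I'll turn it and lower it gently, watching the force.

```bash
python3 -m pendant '[[[0,0,-0.02,0.26,0,0,1],[0.15,0,0,0,0,0,1],[0.15,0,0,0,0,0,1],[0.1,0,0,0,0,0,1],[0,0,0,0,0,0,1]]]'; python3 -m pendant '[[[0.06,0,0,0,0,0,1],[0.06,0,0,0,0,0,1],[0,0,0,0,0,0,1]]]'
python3 - <<'E'
from h import *
plan([.4876,-.2419,.088],-19.5); print(np.round(arm.sense()["ft_torque"],2))
E
```

```text
t: 12.5
position: [0.4874, -0.2418, 0.0973]
tool_rot: [1.456, 1.029, -1.456]
ft_force: [0.3, -0.0, -2.2]
opening: 0.0086
t: 12.8
position: [0.4875, -0.2419, 0.0945]
tool_rot: [1.456, 1.029, -1.456]
ft_force: [-0.4, -0.6, -2.9]
opening: 0.0087
t 12.8 pos [ 0.4875 -0.2419  0.0945] yaw -19.53 tilt 0.03 F [-0.4 -0.6 -2.9] open 0.0087
tool shift units [0.26 0.   0.  ] turn units [-0.01 -0.    0.01] world d [ 0.0001 -0.     -0.0065]
[ 0.03  0.1  -0.  ]
```

```bash
python3 -m pendant '[[[0.06,0,0,0,0,0,1],[0.06,0,0,0,0,0,1],[0,0,0,0,0,0,1]]]'; python3 -m pendant '[[[0.06,0,0,0,0,0,1],[0.04,0,0,0,0,0,1],[0,0,0,0,0,0,1]]]'
python3 - <<'E'
from h import *
plan([.4876,-.2419,.088],-19.5); print(np.round(arm.sense()["ft_torque"],2))
im,_=save("side","side9"); cv2.imwrite("pics/side9c.png",cv2.resize(im[165:225,310:380,::-1],None,fx=10,fy=10,interpolation=cv2.INTER_CUBIC))
E
```

```text
t: 13.1
position: [0.4876, -0.2419, 0.0915]
tool_rot: [1.456, 1.029, -1.456]
ft_force: [-0.8, 0.5, -2.8]
opening: 0.0084
t: 13.4
position: [0.4876, -0.2419, 0.0891]
tool_rot: [1.456, 1.028, -1.456]
ft_force: [-0.2, 0.1, -2.9]
opening: 0.0086
t 13.4 pos [ 0.4876 -0.2419  0.0891] yaw -19.53 tilt 0.01 F [-0.2  0.1 -2.9] open 0.0086
tool shift units [ 0.04 -0.   -0.  ] turn units [-0.01 -0.    0.  ] world d [-0.      0.     -0.0011]
[0.05 0.13 0.06]
```

View pics/side9c.png

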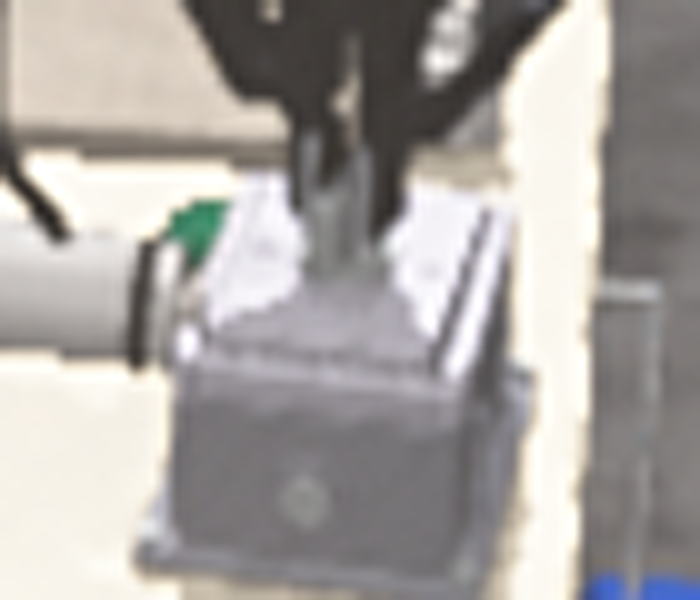

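The cover sits inside the rim with no contact force; the dark gap is visible on the right at crop (465,290). I'll lower it onto the pins.

```bash
python3 -m pendant '[[[0.04,0,0,0,0,0,1],[0,0,0,0,0,0,1]]]'; python3 -m pendant '[[[0.03,0,0,0,0,0,1],[0,0,0,0,0,0,1]]]'
python3 - <<'E'
from h import *
plan([.4876,-.2419,.088],-19.5); print(np.round(arm.sense()["ft_torque"],2))
E
```

```text
t: 13.65
position: [0.4876, -0.2419, 0.0882]
tool_rot: [1.456, 1.028, -1.456]
ft_force: [-0.6, 0.2, -2.9]
opening: 0.009
t: 13.85
position: [0.4877, -0.2419, 0.0878]
tool_rot: [1.456, 1.028, -1.455]
ft_force: [-1.0, 1.4, 0.5]
opening: 0.0087
t 13.85 pos [ 0.4877 -0.2419  0.0878] yaw -19.53 tilt 0.01 F [-1.   1.4  0.5] open 0.0087
tool shift units [-0.01 -0.    0.  ] turn units [-0.01 -0.   -0.  ] world d [-0.0001  0.      0.0002]
[0.11 0.35 0.09]
```

It's on the pins: the load dropped from −2.9 N to about +0.5 N at the predicted height. Now turning the wing about 76° clockwise.

```bash
python3 -m pendant '[[[0,0,0,0.8,0,0,1],[0,0,0,0.8,0,0,1],[0,0,0,0.8,0,0,1],[0,0,0,0,0,0,1]]]'
python3 - <<'E'
from h import *
plan([.4877,-.2419,.0878],-95.6); print(np.round(arm.sense()["ft_torque"],2))
im,_=save("side","side10"); cv2.imwrite("pics/side10c.png",cv2.resize(im[165:225,310:380,::-1],None,fx=10,fy=10,interpolation=cv2.INTER_CUBIC))
E
```

```text
t: 14.25
position: [0.488, -0.2421, 0.0879]
tool_rot: [1.591, 0.907, -1.589]
ft_force: [-0.9, 0.1, 1.1]
opening: 0.0089
t 14.25 pos [ 0.488  -0.2421  0.0879] yaw -30.57 tilt 0.06 F [-0.9  0.1  1.1] open 0.0089
tool shift units [ 0.   -0.02 -0.  ] turn units [ 1.419e+01 -1.000e-02 -1.000e-02] world d [-0.0003  0.0002 -0.0001]
[ 0.06  0.12 -0.04]
```

View pics/side10c.png

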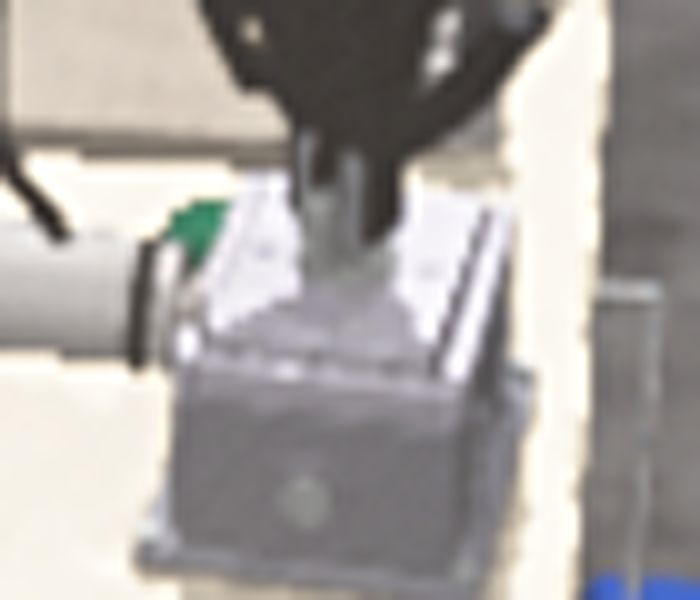

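The gripper has turned 11° while the cover stayed put in the rim, and forces are low. Continuing.

```bash
python3 -m pendant '[[[0,0,0,0.9,0,0,1],[0,0,0,0.9,0,0,1],[0,0,0,0.9,0,0,1],[0,0,0,0.9,0,0,1],[0,0,0,0.9,0,0,1]]]'; python3 -m pendant '[[[0,0,0,0.9,0,0,1],[0,0,0,0.9,0,0,1],[0,0,0,0.9,0,0,1],[0,0,0,0.9,0,0,1],[0,0,0,0.9,0,0,1]]]'; python3 -m pendant '[[[0,0,0,0.9,0,0,1],[0,0,0,0.9,0,0,1],[0,0,0,0.9,0,0,1],[0,0,0,0.9,0,0,1],[0,0,0,0.9,0,0,1]]]'
python3 - <<'E'
from h import *
plan([.4877,-.2419,.0878],-95.6); print(np.round(arm.sense()["ft_torque"],2))
E
```

```text
t: 14.8
position: [0.4883, -0.2424, 0.0879]
tool_rot: [1.831, 0.643, -1.829]
ft_force: [0.1, -0.7, 0.6]
opening: 0.0087
t: 15.3
position: [0.4881, -0.2425, 0.0879]
tool_rot: [2.051, 0.326, -2.048]
ft_force: [0.3, -1.0, 1.1]
opening: 0.009
t: 15.8
position: [0.4882, -0.2428, 0.0879]
tool_rot: [-2.202, 0.049, 2.199]
ft_force: [0.2, -2.2, 0.2]
opening: 0.0085
t 15.8 pos [ 0.4882 -0.2428  0.0879] yaw -92.46 tilt 0.12 F [ 0.2 -2.2  0.2] open 0.0085
tool shift units [ 0.   -0.04  0.02] turn units [ 0.68 -0.02 -0.02] world d [-0.0005  0.0009 -0.0001]
[-0.4   0.11  0.08]
```

```bash
python3 -m pendant '[[[0,-0.02,0.01,0.68,0,0,1],[0,0,0,0,0,0,1],[0,0,0,0,0,0,1]]]'
python3 - <<'E'
from h import *
plan([.4877,-.2419,.0878],-95.6); print(np.round(arm.sense()["ft_torque"],2))
im,_=save("side","side11"); a=cv2.resize(im[170:220,315:375,::-1],None,fx=10,fy=10,interpolation=cv2.INTER_CUBIC); cv2.imwrite("pics/side11c.png",a)
im,_=save("top","top11"); u,v=w2px("top",[.4877,-.242,.08]).astype(int); cv2.imwrite("pics/top11c.png",cv2.resize(im[v-35:v+35,u-40:u+40,::-1],None,fx=8,fy=8,interpolation=cv2.INTER_CUBIC))
E
```

```text
t: 16.1
position: [0.4884, -0.2425, 0.088]
tool_rot: [-2.177, 0.105, 2.171]
ft_force: [1.2, -5.2, -0.2]
opening: 0.0088
t 16.1 pos [ 0.4884 -0.2425  0.088 ] yaw -95.39 tilt 0.19 F [ 1.2 -5.2 -0.2] open 0.0088
tool shift units [ 0.01 -0.02  0.03] turn units [ 0.05 -0.03 -0.02] world d [-0.0007  0.0006 -0.0002]
[-0.93 -0.39  0.  ]
```

View pics/side11c.png

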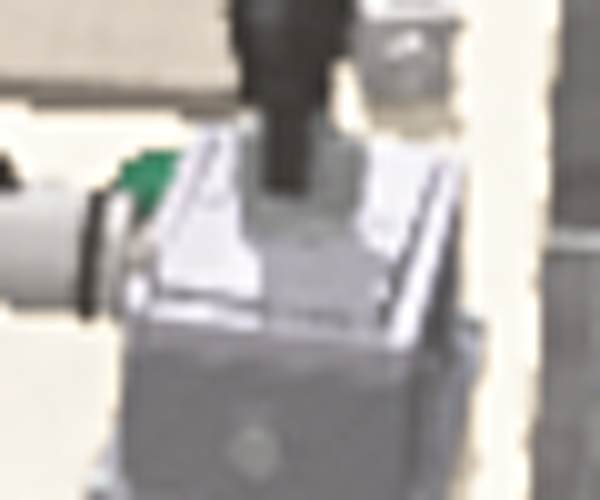

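View pics/top11c.png

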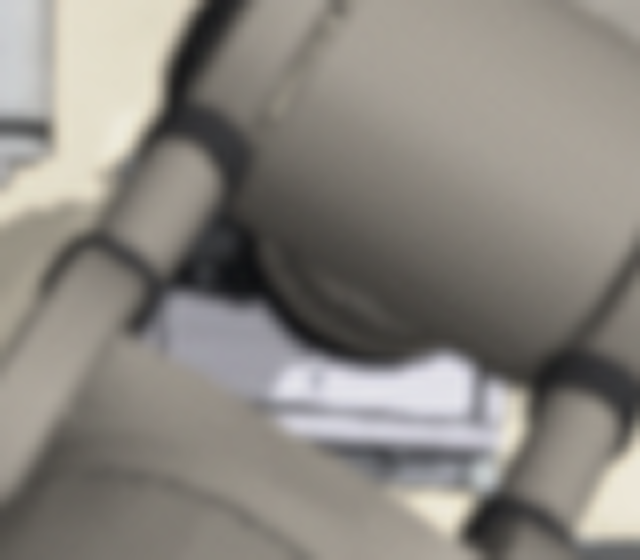

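The wing now lies along the cover's x, in line with the marks (the left one shows at crop (215,185)). A side force of −5 N shows the cover touching the rim on its +y side, so I'll shift about 1 mm in −y to relieve it.

```bash
python3 -m pendant '[[[0,0.05,0,0,0,0,1],[0,0,0,0,0,0,1]]]'; python3 -m pendant '[[[0,0.03,0,0,0,0,1],[0,0,0,0,0,0,1]]]'
python3 - <<'E'
from h import *
plan([.4877,-.2419,.0878],-95.6); print(np.round(arm.sense()["ft_torque"],2))
E
```

```text
t: 16.4
position: [0.4877, -0.2427, 0.0878]
tool_rot: [-2.174, 0.104, 2.171]
ft_force: [2.6, -1.7, 0.8]
opening: 0.0086
t: 16.6
position: [0.4877, -0.2429, 0.0877]
tool_rot: [-2.173, 0.103, 2.171]
ft_force: [4.8, 0.9, 2.1]
opening: 0.0087
t 16.6 pos [ 0.4877 -0.2429  0.0877] yaw -95.5 tilt 0.07 F [4.8 0.9 2.1] open 0.0087
tool shift units [-0.   -0.04  0.  ] turn units [ 0.02 -0.01  0.01] world d [0.     0.001  0.0001]
[ 0.39 -0.7   0.06]
```

```bash
python3 -m pendant '[[[0,-0.01,-0.05,0,0,0,1],[0,0,0,0,0,0,1],[0,0,0,0,0,0,1]]]'
python3 - <<'E'
from h import *
plan([.4877,-.2419,.0878],-95.6); print(np.round(arm.sense()["ft_torque"],2))
im,_=save("side","side12"); a=cv2.resize(im[170:220,315:375,::-1],None,fx=10,fy=10,interpolation=cv2.INTER_CUBIC); cv2.imwrite("pics/side12c.png",a)
E
```

```text
t: 16.9
position: [0.4879, -0.2429, 0.0872]
tool_rot: [-2.17, 0.103, 2.173]
ft_force: [-0.3, 1.3, 1.4]
opening: 0.0086
t 16.9 pos [ 0.4879 -0.2429  0.0872] yaw -95.51 tilt 0.11 F [-0.3  1.3  1.4] open 0.0086
tool shift units [-0.02 -0.04  0.01] turn units [0.02 0.02 0.01] world d [-0.0002  0.001   0.0006]
[0.28 0.14 0.02]
```

View pics/side12c.png

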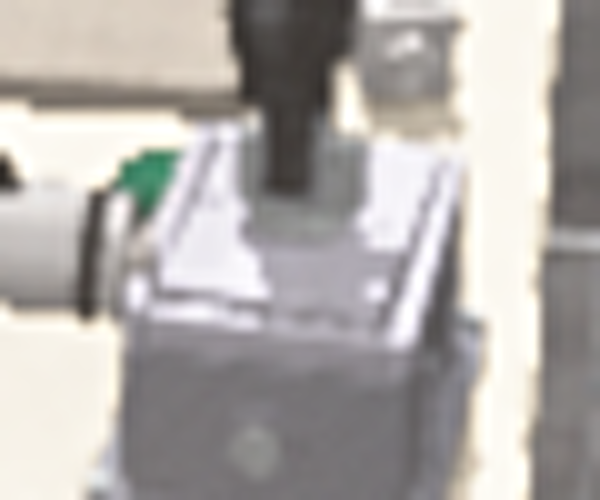

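The lateral forces are gone and there is a gap on both sides. Pressing down in small steps.

```bash
python3 -m pendant '[[[0.04,0,0,0,0,0,1],[0,0,0,0,0,0,1]]]'; python3 -m pendant '[[[0.04,0,0,0,0,0,1],[0,0,0,0,0,0,1]]]'; python3 -m pendant '[[[0.04,0,0,0,0,0,1],[0,0,0,0,0,0,1]]]'
python3 - <<'E'
from h import *
plan([.4877,-.2419,.0828],-95.6); print(np.round(arm.sense()["ft_torque"],2))
E
```

```text
t: 17.15
position: [0.488, -0.243, 0.0862]
tool_rot: [-2.17, 0.104, 2.173]
ft_force: [-2.2, 1.0, 2.8]
opening: 0.0088
t: 17.35
position: [0.4882, -0.2432, 0.0854]
tool_rot: [-2.171, 0.104, 2.173]
ft_force: [-1.7, 2.3, 3.4]
opening: 0.0087
t: 17.55
position: [0.4883, -0.2433, 0.0845]
tool_rot: [-2.171, 0.105, 2.172]
ft_force: [-2.5, 1.5, 3.7]
opening: 0.0086
t 17.55 pos [ 0.4883 -0.2433  0.0845] yaw -95.52 tilt 0.02 F [-2.5  1.5  3.7] open 0.0086
tool shift units [ 0.07 -0.05  0.03] turn units [0.02 0.   0.  ] world d [-0.0006  0.0014 -0.0017]
[0.33 0.56 0.04]
```

The cover is 3.3 mm down at only 3.7 N, so the tongue has entered the slot. I'll continue.

```bash
python3 -m pendant '[[[0.04,-0.02,0.02,0,0,0,1],[0,0,0,0,0,0,1]]]'; python3 -m pendant '[[[0.03,0,0,0,0,0,1],[0,0,0,0,0,0,1]]]';python3 - <<'E'
from h import *
plan([.4877,-.2419,.0828],-95.6); print(np.round(arm.sense()["ft_torque"],2))
E
```

```text
t: 17.75
position: [0.4883, -0.2432, 0.0837]
tool_rot: [-2.173, 0.106, 2.171]
ft_force: [-2.6, 0.1, 4.5]
opening: 0.0088
t: 17.95
position: [0.4883, -0.2432, 0.083]
tool_rot: [-2.173, 0.106, 2.171]
ft_force: [-1.7, -0.5, 5.1]
opening: 0.0091
t 17.95 pos [ 0.4883 -0.2432  0.083 ] yaw -95.52 tilt 0.07 F [-1.7 -0.5  5.1] open 0.0091
tool shift units [ 0.01 -0.05  0.03] turn units [ 0.02 -0.01 -0.01] world d [-0.0006  0.0013 -0.0002]
[-0.15  0.39  0.02]
```

```bash
python3 -m pendant '[[[0.02,0,0.02,0,0,0,1],[0,0,0,0,0,0,1]]]'; python3 -m pendant '[[[0.02,0,0,0,0,0,1],[0,0,0,0,0,0,1]]]';python3 -m pendant '[[[0.02,0,0,0,0,0,1],[0,0,0,0,0,0,1]]]';python3 - <<'E'
from h import *
plan([.4877,-.2419,.0828],-95.6); print(np.round(arm.sense()["ft_torque"],2))
E
```

```text
t: 18.15
position: [0.4883, -0.2432, 0.0829]
tool_rot: [-2.175, 0.106, 2.17]
ft_force: [-0.2, -0.2, 6.7]
opening: 0.009
t: 18.35
position: [0.4883, -0.2433, 0.0829]
tool_rot: [-2.175, 0.106, 2.17]
ft_force: [-2.7, 0.1, 9.8]
opening: 0.0091
t: 18.55
position: [0.4884, -0.2433, 0.0828]
tool_rot: [-2.175, 0.106, 2.17]
ft_force: [-3.7, 1.6, 14.6]
opening: 0.0086
t 18.55 pos [ 0.4884 -0.2433  0.0828] yaw -95.53 tilt 0.16 F [-3.7  1.6 14.6] open 0.0086
tool shift units [ 0.   -0.05  0.03] turn units [ 0.02 -0.03 -0.02] world d [-0.0007  0.0014 -0.    ]
[ 0.29  0.72 -0.  ]
```

The cover is hard home at z = 0.0829, 5 mm below where it rested on the pins, with 14.6 N. I'll trim, settle and verify.

```bash
python3 -m pendant '[[[0.004,0,0.015,0,0,0,1],[0,0,0,0,0,0,1],[0,0,0,0,0,0,1],[0,0,0,0,0,0,1],[0,0,0,0,0,0,1]]]'
python3 - <<'E'
from h import *
for n in("side","top"):
    im,d=save(n,n+"13"); C=cloud(n,d)
    q=lambda P:[C[int(P[1])+j,int(P[0])+i,2] for i in(0,1) for j in(0,1)]
    if n=="side": cv2.imwrite("pics/side13c.png",cv2.resize(im[170:220,315:375,::-1],None,fx=10,fy=10,interpolation=cv2.INTER_CUBIC))
    X,Y,Z=C[...,0],C[...,1],C[...,2]
    a=np.radians(-5.6); lx=(X-.4876)*np.cos(a)+(Y+.242)*np.sin(a); ly=-(X-.4876)*np.sin(a)+(Y+.242)*np.cos(a)
    for nm,m in(("rim",((np.abs(np.abs(lx)-.041)<.003)&(np.abs(ly)<.056))|((np.abs(np.abs(ly)-.056)<.003)&(np.abs(lx)<.041))),("cover",(np.abs(lx)<.033)&(np.abs(ly)<.048)&((np.abs(lx)>.024)|(np.abs(ly)>.022)))):
        z=Z[m&(Z>.055)&(Z<.095)]; print(n,nm,len(z),np.median(z).round(4) if len(z) else None)
for _ in range(4): arm.grab_frame("side"); print(np.round(arm.sense()["ft_force"],1))
plan([.4877,-.2419,.0828],-95.6)
E
```

```text
t: 19.05
position: [0.4883, -0.2432, 0.0828]
tool_rot: [-2.176, 0.107, 2.169]
ft_force: [-2.7, 1.3, 15.2]
opening: 0.0086
side rim 137 0.0718
side cover 167 0.0729
top rim 73 0.0729
top cover 177 0.0735
[-2.8  2.2 14.4]
[-2.   1.1 14.5]
[-1.9  0.8 13.9]
[-2.8  1.  14.4]
t 19.35 pos [ 0.4883 -0.2433  0.0828] yaw -95.52 tilt 0.21 F [-2.8  1.  14.4] open 0.0086
tool shift units [ 0.   -0.05  0.03] turn units [ 0.02 -0.04 -0.02] world d [-0.0006  0.0014 -0.    ]
```

View pics/side13c.png

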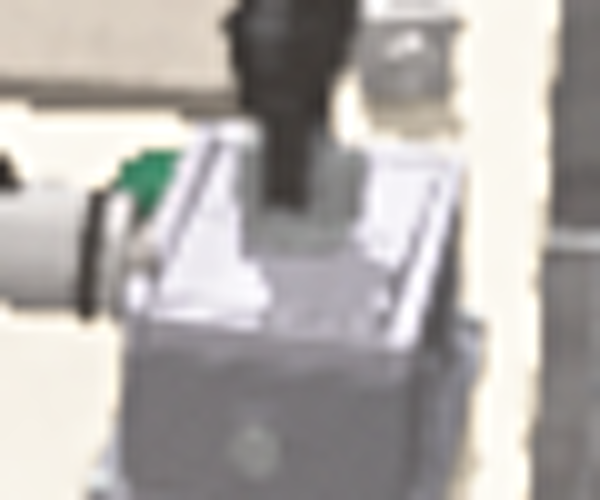

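The cover top is flush with the rim in both depth images, to within about 1 mm, and the step at the rim is gone from the picture. One small trim to about 15–16 N, then I'll hand in.

```bash
python3 -m pendant '[[[0.006,0,0,0,0,0,1],[0,0,0,0,0,0,1],[0,0,0,0,0,0,1],[0,0,0,0,0,0,1]]]'
python3 - <<'E'
from h import *
for _ in range(3): arm.grab_frame("side"); print(np.round(arm.sense()["ft_force"],1))
print(arm.close_job())
E
```

```text
t: 19.75
position: [0.4883, -0.2433, 0.0828]
tool_rot: [-2.176, 0.107, 2.169]
ft_force: [-3.7, 1.5, 15.0]
opening: 0.0091
[-3.   0.7 15.3]
[-3.4  0.7 15.8]
[-3.4  2.1 15.2]
the job is handed in; nothing more can be done
None
```

I fitted the cover into the housing and handed the job in at about 20 s, with the arm still gripping the wing and pressing the cover down at about 15 N.

I carried the cover by its wing, above and in front of the tube, and set it on the spring pins. There I turned the wing about 76° clockwise until it lined up with the index marks. I eased off side contact of about 5 N against the rim, then pressed the cover down 5 mm until it stopped hard.

**Last checks**
- **Force:** the downward push read 15.0–15.8 N, with about 3 N of sideways force left.
- **Height:** the tool stopped about 5 mm below its height with the cover on the pins, as expected when fully home. It was 3.3 mm down at only 3.7 N, so the tongue entered the slot freely.
- **Flushness:** depth put the cover within about 1 mm of the rim in both cameras, and the picture shows no step.

**Disagreements and limits**
- The two cameras disagreed by about 3 mm in position; I worked from relative shifts instead.
- My first fits of the held cover's angle were wrong by several degrees, so I corrected by its edge slopes; it went in without contact.
- I judged the wing's alignment from the gripper angle and the side picture. The arm hid most of the top view.
- I did not re-measure the bystander parts at the end; no contact showed in the forces.

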